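# Set the master in the nest and hold a guide shoe above it for the inspection camera

## Robot

A 6-joint arm with a two-finger parallel gripper is mounted at the origin on the work surface. World frame = base frame: x ahead of the robot, y to its left, z up, the work surface at z = 0. Lengths are in m, angles in rad, forces in N, time in s.
With the tool pointing down it reaches from about 0.25 to 0.725 m from the base axis. Payload 4 kg.
Tool frame: the origin (TCP) lies midway between the tips of the shut fingers; the grasp point (between the pads) lies 19 mm behind it (r.grip_depth is the distance from the TCP to the grasp point, in m); z points along the fingers, y is the line along which they close (so a half turn about z gives the same grasp; the last joint's range is limited). The gripper opens to 85 mm and grips with 20 to 120 N. Pads are 22 mm wide; open, the fingers measure 114 mm over their backs; the gripper's body (76 mm by 85 mm) begins 54 mm behind the grasp point. The pads swing forward as they close: fully open they stand 13 mm farther back than shut.
Start: joints at [-1.344, 0.241, 0.005, 1.335, 0, 1.571], TCP at [0.112, -0.487, 0.231] pointing down, gripper open.
Joint ranges: [-2.72, 2.72], [-1.05, 1.87], [-1.09, 1.28], [-1.99, 2.15], [-1.42, 1.44], [-3.14, 3.14]. Speed limits (rad/s): [2.79, 2.79, 3.14, 3.14, 3.14, 3.14].

## Interface

Orientations are given as a unit quaternion [w, x, y, z].
In Python, from plant import r gives the robot as it stands. Calls block until the motion is done:
- r.movep(position, orientation): joint-space move of the TCP to a pose.
- r.line_to(position, orientation=None, vel=0.15, guard=None): straight line of the TCP; orientation=None keeps the orientation; vel is the mean speed in m/s. With guard (N) it stops when the force on the tool has changed by that much, and returns True; else False.
- r.move_j(angles): joint-space move.
- r.ungrasp() and r.close_gripper(): open the fingers fully, or close them until they stop; the grip force is fixed at half the most.
- r.wait(seconds).
- r.ik(position, orientation): joint angles nearest the present ones, or None.
- r.get_image(name): name is "scene" or "side" or "wrist"; returns (picture, depth): 480x640x3 uint8, blue, green, red; 480x640 float32, m along the optical axis (not along the pixel's ray), 0 where there is no reading.
- r.calibration(name): a dict with "fx", "fy", "cx", "cy" (pixels), "xyz" and "orientation" of the camera in the world; the wrist camera has in their place "hand_eye" (4x4, takes a point from camera to tool coordinates, whose origin is the TCP and whose axes are the flange's). Camera axes: x right, y down, z forward; pixel columns grow to the right and rows downward; lengths in m; the calibration is good to about 2 mm. A picture is of the moment at which its call begins: read the wrist's pose just before it. calibration takes no time and is no camera call.
A pose or a line that the arm cannot do raises r.MotionError and nothing moves.
- r.job_done(): hands the job in; it is judged then, once.
Readings, each from a call of its own:
- r.read_time_s(): time.
- r.read_joint_pos(): joint angles.
- r.read_qvel(): joint speeds.
- r.read_tau(): joint torques, N m.
- r.read_ee_pos(): TCP position.
- r.read_ee_rot(): TCP orientation.
- r.read_force(): force on the tool from outside, world axes, zero at the start.
- r.read_moment(): the same for the moment, N m.
- r.read_width(): finger opening in m.
- r.read_finger_force(): force on a finger pad.
Only numpy, scipy, OpenCV 4.12 (cv2) and the standard library are available. Lean on these libraries where they do the work, as an engineer would, in place of code of your own. Each camera call takes 0.05 s, during which the arm holds its last target. There are 200 camera calls.

## Task

Set up the comparison at the inspection camera: stand the red master guide shoe fully home in the nest, its groove facing the lens, and let go of it. Then take the yellow guide shoe out of the tray and hold it in the air straight above the master, with its middle level with the middle of the lens, upright, groove squarely to the lens, gripped by its two outer sides so that nothing covers the groove or its back; finish while still holding it there. Do not disturb the other shoes in the tray or bump the camera.

Things in the scene. Friction and masses are not known exactly. Their poses are not given: they have to be found in the camera images.
- master_center (a point): centre (half-way up) of the red master guide shoe: a U-shaped block standing upright, 34 mm deep (its x) by 40 mm wide (its y) by 90 mm high (its z), about 0.11 kg; a groove 16 mm wide and 22 mm deep runs the whole height and opens to its +x; grip it across the 40 mm width (along its y). It starts standing on the bench, alone, right of the tray
- master_groove (a point): the middle of the groove's mouth on the red master: 17 mm from its centre along its +x
- master: the red master shoe, same axes; its origin is the centre of the underside
- master_web: the back wall of the red master shoe (the floor of its groove), 12 mm thick, 90 mm high; its origin is that of the shoe: the centre of the shoe's underside
- yellow_center (a point): centre (half-way up) of the yellow guide shoe, the same shape, size and axes as the master; stands upright in one of the four cells of the tray, its foot 4 mm above the bench, its centre 49 mm above the bench
- yellow_groove (a point): the middle of the groove's mouth on the yellow shoe: 17 mm from its centre along its +x
- yellow: the yellow shoe, same axes; its origin is the centre of the underside
- yellow_web: the back wall of the yellow shoe (the floor of its groove), 12 mm thick, 90 mm high; its origin is that of the shoe: the centre of the shoe's underside
- orange: the orange guide shoe, the same shape and size, a bystander in another cell of the tray; its origin is the centre of the underside
- blue: the blue guide shoe, the same shape and size, a bystander in another cell of the tray; its origin is the centre of the underside
- black: the black guide shoe, the same shape and size, a bystander in another cell of the tray; its origin is the centre of the underside
- tray: grey divided tray fixed to the bench, 154 mm (its x) by 206 mm (its y), walls 32 mm high and 4 mm thick, floor 4 mm; four cells, centres at x +-37 mm, y +-50 mm; its origin is the centre of the underside. The shoes stand in it with their grooves roughly to the tray's +x
- nest (a point): centre of the pocket floor in the black nest block of the inspection station; +x points level to the camera, z up. The pocket is 39 mm (x) by 45 mm (y), 18 mm deep with a 3 mm chamfer; its floor is 18 mm and its rim 36 mm above the bench; block 75 by 80 mm. A master seated in it has its centre 45 mm above this point
- lens (a point): centre of the camera's lens front, in a 76 mm wide white ring light; +x points from the nest to the camera, so the camera looks along -x; it stands 170 mm from the nest's centre line, along the nest's +x, and 180 to 240 mm above the bench. The camera and its column (top 320 mm above the bench, 270 mm from the nest) stand behind it
- camera: the grey camera with ring light and clamp on the station's column; its origin lies above the nest's centre, at lens height, axes as the nest's
Things that resemble listed ones, but are neither listed nor needed, are in the scene too. What is shaped like the yellow but pink or turquoise is not meant.

How it is judged:
On the way:
1. the red master stands home in the nest, groove to the lens, and the fingers have let go of it (x of master_center in the frame of nest between -0.006 and 0.006 m and y of master_center in the frame of nest between -0.006 and 0.006 m and z of master_center in the frame of nest between 0.04 and 0.05 m and angle between master_center's own z axis and vertical below 0.08 rad and x of master_groove in the frame of nest above 0.008 m and contact force between the fingers and master_web below 0.2 N and contact force between the fingers and master below 0.2 N), for 0.3 s.
At the end, for the whole second after the job is handed in: Red master free and home in the nest (6 mm, 0.08 rad), groove to lens. Yellow shoe at rest in the air, held by its outer sides, its centre within 15 mm of straight above the nest (each way) and of lens height, upright within 0.14 rad, groove to the lens within 0.16 rad (all of step 1 and x of yellow_center in the frame of nest between -0.015 and 0.015 m and y of yellow_center in the frame of lens between -0.015 and 0.015 m and z of yellow_center in the frame of lens between -0.015 and 0.015 m and angle between yellow_center's own z axis and vertical below 0.14 rad and angle between the x axis of yellow_center and the x axis of lens, either way round below 0.16 rad and x of yellow_groove in the frame of nest above 0 m and contact force between the fingers and yellow above 1 N and contact force between the fingers and yellow_web below 0.3 N and linear speed of yellow below 0.02 m/s); the arm keeps its last pose, push and grip.
It fails at once if the orange shoe in the tray is knocked over, lifted or shoved (tilted over 0.4 rad or moved over 30 mm) (angle between orange's own z axis and vertical above 0.4 rad or distance of orange from where it was at the start of the episode above 0.03 m).
It fails at once if the blue shoe in the tray is knocked over, lifted or shoved (tilted over 0.4 rad or moved over 30 mm) (angle between blue's own z axis and vertical above 0.4 rad or distance of blue from where it was at the start of the episode above 0.03 m).
It fails at once if the black shoe in the tray is knocked over, lifted or shoved (tilted over 0.4 rad or moved over 30 mm) (angle between black's own z axis and vertical above 0.4 rad or distance of black from where it was at the start of the episode above 0.03 m).
It fails at once if the camera is bumped (more than 5 N) by the robot or by a shoe (contact force between any of the arm, the fingers, yellow, master and camera above 5 N).
It also fails if it takes over 50 s, if anything falls off the work surface, if the arm or the gripper's body presses on something with over 40 N, if the wrist force passes 120 N, or if a joint passes its speed limit or range.

## Working session

There is one attempt and no reset: what is moved stays moved. The work goes in short steps, each a Python script; the robot and the scene stay as the last script left them, time stands still between calls to the robot, and variables do not carry over. Pictures are saved under pics/ and viewed, at most 10 in all, crops included, and the job is handed in when it is done.

```bash
ls; mkdir -p pics
cat > h.py <<'E'
import numpy as np, cv2
from scipy.spatial.transform import Rotation as R
from plant import r
def q2R(q): return R.from_quat([q[1],q[2],q[3],q[0]]).as_matrix()
def R2q(m):
    q=R.from_matrix(m).as_quat(); return [q[3],q[0],q[1],q[2]]
def cam(name):
    c=r.calibration(name)
    if name=="wrist":
        T=np.eye(4);T[:3,:3]=q2R(r.read_ee_rot());T[:3,3]=r.read_ee_pos()
        T=T@np.array(c["hand_eye"]); return c,T[:3,:3],T[:3,3]
    return c,q2R(c["orientation"]),np.array(c["xyz"])
def shot(name):
    C=cam(name); im,d=r.get_image(name); return C,im,d
def cloud(C,d):
    c,Rm,t=C; v,u=np.mgrid[:480,:640]
    P=np.stack([(u-c["cx"])/c["fx"]*d,(v-c["cy"])/c["fy"]*d,d],-1)@Rm.T+t
    P[d<=0]=np.nan; return P
def tooldown(yaw):  # closing line (tool y) at yaw in world
    y=np.array([np.cos(yaw),np.sin(yaw),0]);z=np.array([0,0,-1.]);x=np.cross(y,z)
    return R2q(np.stack([x,y,z],1))
E
python3 - <<'E'
from h import *
for n in ["scene","side"]:
    C,im,d=shot(n); cv2.imwrite(f"pics/{n}.png",im); np.savez(f"{n}.npz",im=im,d=d,P=cloud(C,d)); print(n,C)
print(r.read_ee_rot(), r.calibration("wrist"))
E
```

```text
pics
scene ({'fx': 600.7492260018478, 'fy': 600.7492260018478, 'cx': 310.922585527604, 'cy': 243.13847680966592, 'xyz': array([ 1.52632561, -0.28848923,  0.81121731]), 'orientation': array([-0.39127718,  0.71809975,  0.50004875, -0.28493185])}, array([[ 0.33753017,  0.49519511, -0.80053431],
       [ 0.94114443, -0.19370682,  0.27699247],
       [-0.01790364, -0.84691173, -0.53143201]]), array([ 1.52632561, -0.28848923,  0.81121731]))
side ({'fx': 602.5202353773391, 'fy': 602.5202353773391, 'cx': 330.93822663530386, 'cy': 230.74188064072587, 'xyz': array([0.12620497, 0.90075902, 1.07405719]), 'orientation': array([ 0.07770358, -0.20383407,  0.90249147, -0.37137982])}, array([[-0.90482765, -0.31020194,  0.29165335],
       [-0.4256321 ,  0.6410574 , -0.63865696],
       [ 0.01114609, -0.70201151, -0.71207837]]), array([0.12620497, 0.90075902, 1.07405719]))
[-9.50811260e-04  9.93579039e-01  1.13136096e-01 -1.17007076e-04] {'fx': 407.7606858287589, 'fy': 407.7606858287589, 'cx': 324.00452007591406, 'cy': 241.78211077906155, 'hand_eye': array([[-3.32347580e-04, -9.53394968e-01, -3.01724917e-01,
         7.78146033e-02],
       [ 9.99999861e-01, -4.40474894e-04,  2.90327408e-04,
        -3.21073781e-04],
       [-4.09698940e-04, -3.01724778e-01,  9.53394981e-01,
        -1.41963224e-01],
       [ 0.00000000e+00,  0.00000000e+00,  0.00000000e+00,
         1.00000000e+00]])}
```

View pics/scene.png

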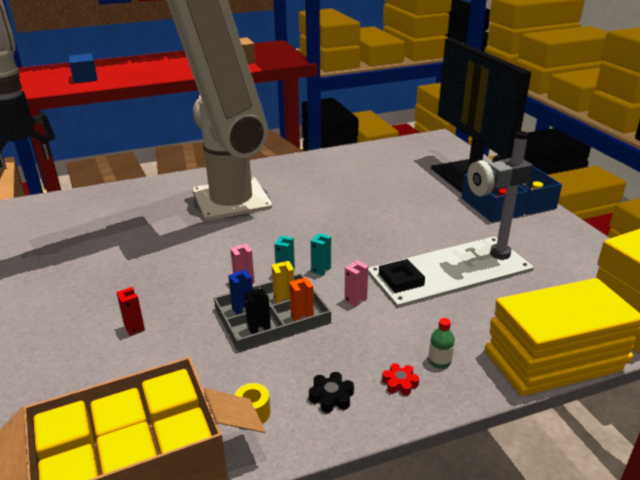

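View pics/side.png

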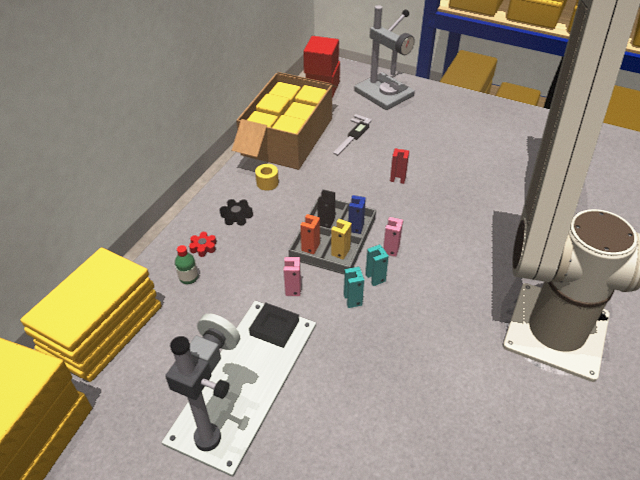

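The scene view shows the red master at (131,311), the yellow shoe in the tray at (283,282), the nest at (402,275) and the lens ring at (480,180). The side view shows the master at (400,165), yellow at (341,240), the nest at (274,324) and the ring at (217,331). Pink and turquoise look-alikes stand on the bench between the tray and the arm and beside the nest.

```bash
cat > m.py <<'E'
from h import *
def reg(n,seed,fn,zlo,zhi,rad=60):
    f=np.load(n+".npz");P=f["P"];hsv=cv2.cvtColor(f["im"],cv2.COLOR_BGR2HSV).astype(int)
    v,u=np.mgrid[:480,:640]
    m=fn(hsv)&(abs(u-seed[0])<rad)&(abs(v-seed[1])<rad)&(P[...,2]>zlo)&(P[...,2]<zhi)
    return P[m]
def rect(p):
    p=p[:,:2]; q=(p*1000).astype(np.float32); (c,s,a)=cv2.minAreaRect(q); return np.round(c,1),np.round(s,1),round(a,1)
red=lambda h:((h[...,0]<6)|(h[...,0]>174))&(h[...,1]>150)
yel=lambda h:(abs(h[...,0]-25)<6)&(h[...,1]>150)
blk=lambda h:(h[...,2]<60)
wht=lambda h:(h[...,1]<50)&(h[...,2]>110)
for n,s in [("scene",[(131,311),(283,282),(402,275),(480,180)]),("side",[(400,165),(341,240),(274,324),(217,331)])]:
    for name,i,f,a,b,rd in [("red",0,red,.086,.1,40),("redall",0,red,.01,.1,40),("yel",1,yel,.088,.1,30),("yelall",1,yel,.03,.11,30),("nest",2,blk,.03,.042,40),("nestfloor",2,blk,.01,.028,40),("ring",3,wht,.13,.28,25)]:
        p=reg(n,s[i],f,a,b,rd)
        if len(p)>5: print(n,name,len(p),np.round(np.median(p,0),4),np.round(np.ptp(p,axis=0),3),rect(p), np.round((p.max(0)+p.min(0))/2,4))
        else: print(n,name,len(p))
f=np.load("side.npz");P=f["P"]
E
python3 m.py
```

```text
scene red 201 [ 0.4952 -0.3248  0.0903] [0.048 0.037 0.009] (array([ 487.7, -323.3]), array([47.3, 34.4]), 11.7) [ 0.488  -0.3223  0.0908]
scene redall 773 [ 0.5042 -0.322   0.0646] [0.049 0.037 0.085] (array([ 488.3, -323.2]), array([48.5, 34.4]), 11.7) [ 0.4885 -0.3223  0.0528]
scene yel 170 [ 0.5124 -0.0044  0.0939] [0.038 0.04  0.011] (array([514.2,  -4.7]), array([37.8, 40.5]), 0.9) [ 0.5143 -0.0046  0.0935]
scene yelall 572 [ 0.5185 -0.005   0.0739] [0.19  0.126 0.069] (array([521.7, -13.1]), array([ 57.6, 215.8]), 62.2) [ 0.5094 -0.0257  0.0646]
scene nest 603 [0.5517 0.2603 0.0361] [0.086 0.079 0.011] (array([546.7, 261.9]), array([84.2, 77.9]), 2.7) [0.5477 0.2622 0.0357]
scene nestfloor 354 [0.5496 0.2632 0.021 ] [0.078 0.077 0.014] (array([548.5, 260.6]), array([79.7, 73.6]), 3.4) [0.5496 0.2614 0.0209]
scene ring 280 [0.5494 0.4485 0.2546] [0.106 0.092 0.041] (array([530.6, 480.5]), array([ 51.9, 127.5]), 34.2) [0.5263 0.4784 0.2508]
side red 82 [ 0.4863 -0.323   0.0898] [0.041 0.036 0.01 ] (array([ 485.7, -322.6]), array([38.3, 34.7]), 6.0) [ 0.4856 -0.3221  0.0915]
side redall 105 [ 0.4871 -0.3212  0.0895] [0.041 0.044 0.086] (array([ 486.2, -321. ]), array([37.1, 37.9]), 12.0) [ 0.4856 -0.3209  0.0538]
side yel 75 [0.51   0.0022 0.0933] [0.033 0.047 0.011] (array([512.3,  -2.5]), array([44.3, 32.4]), 84.5) [ 0.5131 -0.0026  0.0942]
side yelall 179 [0.5126 0.0142 0.0777] [0.033 0.047 0.069] (array([512.4,  -2. ]), array([46.1, 32. ]), 86.2) [ 0.5128 -0.0024  0.0652]
side nest 340 [0.552  0.2586 0.0355] [0.079 0.078 0.011] (array([545.4, 266. ]), array([78.4, 77.8]), 0.6) [0.5452 0.2661 0.0359]
side nestfloor 301 [0.5448 0.2728 0.0204] [0.077 0.144 0.017] (array([532.8, 237.9]), array([146.8,  75. ]), 80.4) [0.5435 0.2324 0.0194]
side ring 1064 [0.5329 0.4502 0.2536] [0.077 0.074 0.077] (array([541.6, 470.7]), array([74.3, 77.1]), 89.6) [0.5414 0.4707 0.2332]
```

Run:
```python
import cv2,numpy as np
a=cv2.imread("pics/scene.png");b=cv2.imread("pics/side.png")
A=[cv2.resize(x,(400,300),interpolation=cv2.INTER_CUBIC) for x in (a[220:355,200:380],a[130:295,360:580],b[170:320,270:470],b[290:470,150:390])]
cv2.imwrite("pics/crop1.png",np.vstack([np.hstack(A[:2]),np.hstack(A[2:])]))
```

```text
(no output)
```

View pics/crop1.png

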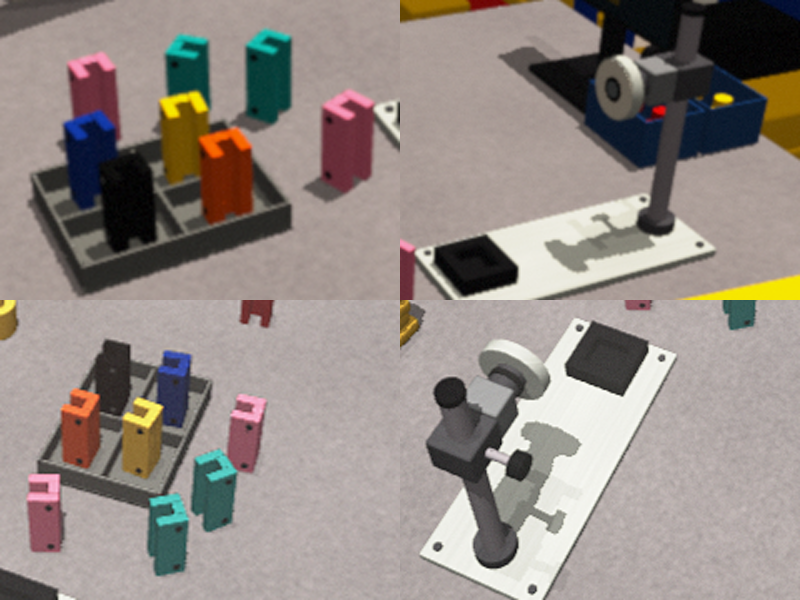

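The yellow shoe is the only yellow one standing in a tray cell, at scene (283,282) and side (341,240). The pink and turquoise ones stand outside the tray, so they are not meant. Next I look from above with the wrist camera at the master, the tray and the nest.

Run:
```python
from h import *
ims=[]
print(R.from_matrix(q2R(r.read_ee_rot())).as_matrix()[:,1])
for n,p in [("red",(.487,-.322)),("tray",(.50,-.03)),("nest",(.546,.262))]:
    # choose tool x toward -x robot side => camera nearer the base
    q=tooldown(np.pi/2) if (cross:=True) else 0
    best=None
    for yaw in (np.pi/2,-np.pi/2):
        q=tooldown(yaw);x=q2R(q)[:,0]; pos=np.array([p[0],p[1],.33])-0.04*x*-1
        s=r.ik(list(pos),q); 
        if s is not None:
            c=np.abs(np.array(s)-r.read_joint_pos()).max()
            if best is None or c<best[0]: best=(c,pos,q,x,s)
    r.movep(list(best[1]),best[2]); print(n,best[3],np.round(best[4],2))
    C,im,d=shot("wrist"); np.savez(f"w_{n}.npz",im=im,d=d,P=cloud(C,d)); ims.append(cv2.resize(im,(400,300)))
ims.append(ims[0]*0)
cv2.imwrite("pics/w.png",np.vstack([np.hstack(ims[:2]),np.hstack(ims[2:])])); print(r.read_time_s())
```

```text
[ 0.22481908 -0.97439864 -0.00191589]
red [1.000000e+00 6.123234e-17 0.000000e+00] [-0.55  0.49  0.61  1.7   0.    2.59]
tray [1.000000e+00 6.123234e-17 0.000000e+00] [-0.06  0.31  0.35  1.61  0.    3.09]
nest [-1.000000e+00  6.123234e-17  0.000000e+00] [0.48 0.37 0.44 1.64 0.   0.48]
5.275
```

View pics/w.png

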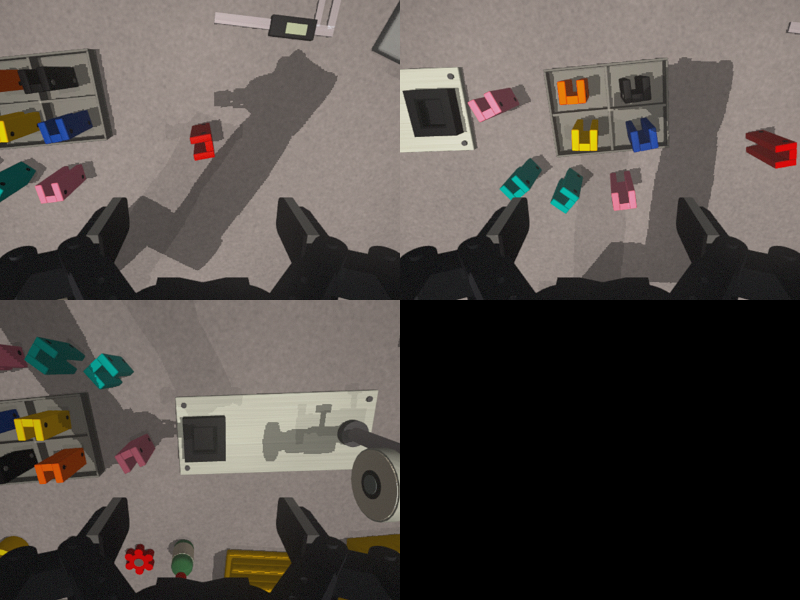

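```bash
cat > m2.py <<'E'
from h import *
from m import red,yel,blk,wht
def show(n,name,f,zlo,zhi,near,rad=.05):
    D=np.load(n);P=D["P"];hsv=cv2.cvtColor(D["im"],cv2.COLOR_BGR2HSV).astype(int)
    m=(P[...,2]>zlo)&(P[...,2]<zhi)&(np.hypot(P[...,0]-near[0],P[...,1]-near[1])<rad)
    if f is not None: m&=f(hsv)
    p=P[m]; c,s,a=rect(p) if len(p)>5 else (0,0,0)
    print(n,name,len(p),"rect",c,s,a,"cent",np.round(p.mean(0)*1000,1)); return m
E
sed -i 's/^from h import \*/from h import */; ' m.py
python3 - <<'E'
import re;s=open('m.py').read();i=s.index('for n,s in [');open('m.py','w').write(s[:i])
t=open('m2.py').read().replace("red,yel,blk,wht","red,yel,blk,wht,rect");open('m2.py','w').write(t)
E
python3 - <<'E'
from m2 import *
out=[]
for n,nm,f,a,b,p,rd in [("w_red.npz","red",red,.08,.1,(.487,-.322),.04),("w_tray.npz","yel",yel,.084,.104,(.512,-.003),.04),("w_nest.npz","nest",blk,.028,.044,(.546,.262),.07),("w_nest.npz","floor",blk,.01,.026,(.546,.262),.07)]:
    m=show(n,nm,f,a,b,p,rd); im=np.load(n)["im"].copy(); v,u=np.nonzero(m); cv=int(np.median(v));cu=int(np.median(u)); im2=im[max(0,cv-45):cv+45,max(0,cu-60):cu+60]; out.append(cv2.resize(im2,(400,300),interpolation=cv2.INTER_CUBIC)); print(cu,cv)
cv2.imwrite("pics/crop2.png",np.vstack([np.hstack(out[:2]),np.hstack(out[2:])]))
# white plate edges and lens
show("w_nest.npz","plate",wht,.002,.02,(.53,.35),.3)
D=np.load("side.npz");P=D["P"];m=np.zeros((480,640),bool);m[305:360,190:250]=1
hsv=cv2.cvtColor(D["im"],cv2.COLOR_BGR2HSV).astype(int);m&=wht(hsv)&(P[...,2]>.17)
p=P[m];print(len(p),p.min(0),p.max(0),np.median(p,0))
for n,s in (("scene",(402,275)),("side",(274,324))):
    D=np.load(n+".npz");P=D["P"]
    for c,f in (("nest",(.546,.262)),):show(n+".npz","nestrim",blk,.03,.042,f,.07); show(n+".npz","plate",wht,.0025,.015,(.53,.35),.3)
E
```

```text
w_red.npz red 1024 rect [ 489.5 -322.2] [39.6 33.7] 11.3 cent [ 490.7 -323.9   88.6]
327 232
w_tray.npz yel 1111 rect [516.3  -3.2] [40. 34.] 89.8 cent [515.1  -3.2  92.5]
295 227
w_nest.npz nest 3062 rect [547.3 264.8] [80.1 73. ] 2.1 cent [547.2 262.7  35. ]
322 224
w_nest.npz floor 1343 rect [539.  264.6] [63.2 72. ] 2.0 cent [547.9 265.4  17.9]
327 221
w_nest.npz plate 29924 rect [561.6 331.5] [504.1 475.4] 88.4 cent [536.4 402.   11.2]
1134 [0.50285377 0.43345    0.19459747] [0.57998268 0.5088561  0.27188347] [0.53300523 0.45037614 0.25351935]
scene.npz nestrim 603 rect [546.7 261.9] [84.2 77.9] 2.7 cent [550.3 261.   35.8]
scene.npz plate 6625 rect [502.1 336.6] [536.3 593.9] 24.1 cent [535.  370.6   8.8]
side.npz nestrim 340 rect [545.4 266. ] [78.4 77.8] 0.6 cent [548.3 263.7  35.3]
side.npz plate 13484 rect [544.1 320.9] [598.8 533.6] 25.4 cent [519.4 389.3   8.6]
```

View pics/crop2.png

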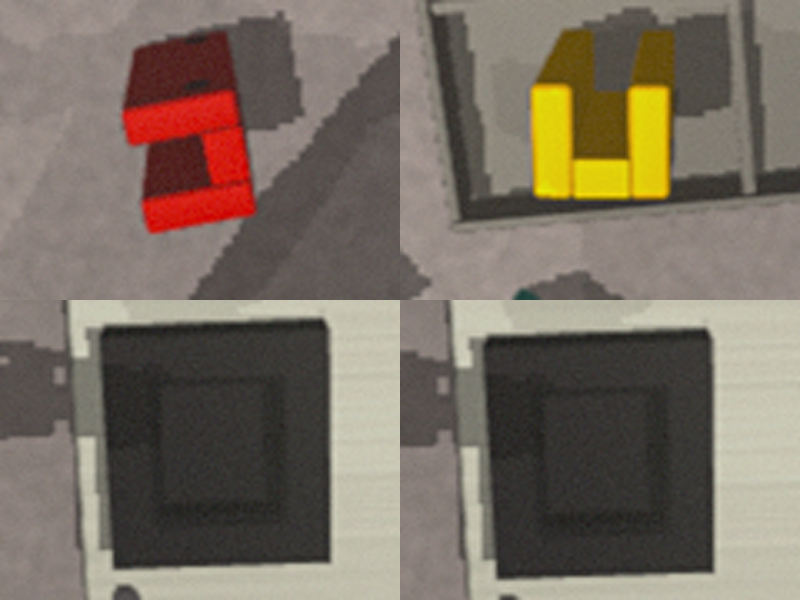

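The master's groove opens to world +y (101°), the yellow shoe's to +x (0°), and the nest's +x points at about 92°. The lens is 0.233 m high. Next I pick the master.

Run:
```python
from h import *
d=np.deg2rad
a=d(101.3); ux=np.array([np.cos(a),np.sin(a)])
p=np.array([.4878,-.3224])+.003*ux
def J(p,q): 
    s=r.ik(p,q); return None if s is None else np.round(s,2)
for yaw in (11.3,191.3): print("red",yaw,J([*p,.2],tooldown(d(yaw))),J([*p,.048],tooldown(d(yaw))))
for yaw in (2,182): print("nest",yaw,J([.5465,.264,.2],tooldown(d(yaw))),J([.5465,.264,.066],tooldown(d(yaw))))
for yaw in (90,270): print("yel",yaw,J([.52,-.003,.25],tooldown(d(yaw))))
```

```text
red 11.3 [-0.58  0.42  0.18  1.33  0.    0.79] [-0.58  0.54 -0.05  0.98  0.    0.79]
red 191.3 [-0.58  0.42  0.18  1.33  0.   -2.35] [-0.58  0.54 -0.05  0.98  0.   -2.35]
nest 2 [0.45 0.47 0.25 1.36 0.   1.99] [0.45 0.56 0.04 1.05 0.   1.99]
nest 182 [ 0.45  0.47  0.25  1.36  0.   -1.16] [ 0.45  0.56  0.04  1.05  0.   -1.16]
yel 90 [-0.01  0.27  0.1   1.39  0.   -0.01]
yel 270 [-0.01  0.27  0.1   1.39  0.    3.14]
```

Run:
```python
from h import *
d=np.deg2rad
a=d(101.3); ux=np.array([np.cos(a),np.sin(a)])
p=np.array([.4878,-.3224])+.003*ux; q=tooldown(d(191.3))
r.movep([*p,.18],q)
print(r.line_to([*p,.048],vel=.12,guard=15)); r.close_gripper(); print(r.read_width(),r.read_finger_force())
r.line_to([*p,.25],vel=.2)
b=d(92); n=np.array([.5465,.2642])+.003*np.array([np.cos(b),np.sin(b)])
q2=tooldown(d(182))
r.movep([*n,.25],q2)
r.line_to([*n,.12],vel=.15)
print(r.read_width(),r.read_force(),r.read_ee_pos(),r.read_time_s())
for n_ in("scene","side"):
    C,im,D=shot(n_); np.savez(n_+"2.npz",im=im,d=D,P=cloud(C,D))
from m2 import *
for n_ in("scene2.npz","side2.npz"):
    show(n_,"redtop",red,.14,.18,(.546,.264),.05)
A=[cv2.resize(np.load("scene2.npz")["im"][150:330,330:570],(400,300)),cv2.resize(np.load("side2.npz")["im"][180:420,160:480],(400,300))]
cv2.imwrite("pics/p3.png",np.hstack(A))
```

```text
False
0.03948225086556171 60.843132734298706
0.03930021552683586 [ 0.00787734 -0.28006459 -1.49652767] [0.54721491 0.2673943  0.12109783] 13.7083
scene2.npz redtop 207 rect [543. 254.] [23.6 56.7] 67.3 cent [549.1 252.5 156.9]
side2.npz redtop 153 rect [545.4 268.2] [40.5 30.7] 3.7 cent [548.5 273.8 158.2]
```

View pics/p3.png

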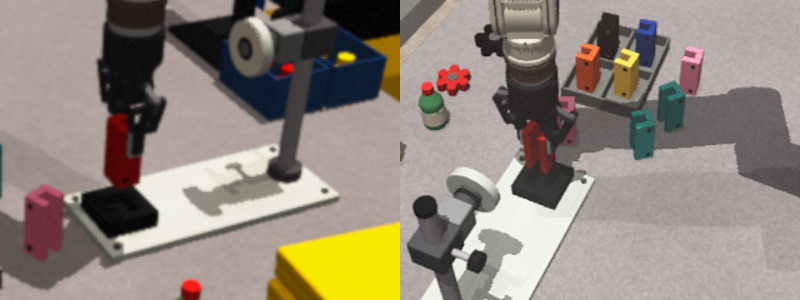

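The master is held upright above the nest with its groove toward the lens. Next I lower it under guard.

Run:
```python
from h import *
p=np.array(r.read_ee_pos())
t=r.line_to([.5464,.2672,.072],vel=.06,guard=8); print(t,r.read_ee_pos(),r.read_force(),r.read_moment())
if not t:
    t=r.line_to([.5464,.2672,.0655],vel=.03,guard=8); print(t,r.read_ee_pos(),r.read_force())
print(r.read_time_s())
```

```text
False [0.54674636 0.26734851 0.07237135] [ 0.34493258  0.21042937 -1.65780083] [0.02904929 0.00240025 0.02060497]
True [0.5473719  0.26768733 0.0665998 ] [0.38955619 0.12182895 4.90886289]
15.0333
```

The contact height of 0.0666 m fits the pocket floor, so I release and lift off. Then I check the master and pick the yellow shoe.

Run:
```python
from h import *
from m2 import *
r.ungrasp(); p=r.read_ee_pos(); r.line_to([p[0],p[1],.33],vel=.25)
r.movep([.48,.2,.33],tooldown(np.deg2rad(135)))
for n_ in("scene","side","wrist"):
    C,im,D=shot(n_); np.savez(n_+"3.npz",im=im,d=D,P=cloud(C,D))
for n_ in("scene3.npz","side3.npz","wrist3.npz"):
    show(n_,"redtop",red,.101,.12,(.546,.264),.05); show(n_,"rim",blk,.03,.042,(.546,.262),.07)
print(r.read_time_s())
A=[cv2.resize(np.load("scene3.npz")["im"][150:330,330:570],(400,300)),cv2.resize(np.load("side3.npz")["im"][230:410,160:400],(400,300))]
cv2.imwrite("pics/p4.png",np.hstack(A))
```

```text
scene3.npz redtop 174 rect [546.  262.3] [34.7 46.1] 87.0 cent [549.7 260.5 107.1]
scene3.npz rim 455 rect [548.1 262.7] [84.9 78.2] 0.8 cent [560.2 253.9  35.6]
side3.npz redtop 196 rect [546.4 264.5] [38.4 35.5] 1.6 cent [545.5 263.8 107.6]
side3.npz rim 59 rect [545.7 264.8] [78.8 78.7] 2.1 cent [546.  275.8  34.4]
wrist3.npz redtop 933 rect [547.4 264.5] [40.1 32.9] 2.4 cent [547.3 261.8 107. ]
wrist3.npz rim 1985 rect [547.  264.4] [80.  74.2] 1.9 cent [538.8 252.5  35. ]
17.6667
```

View pics/p4.png

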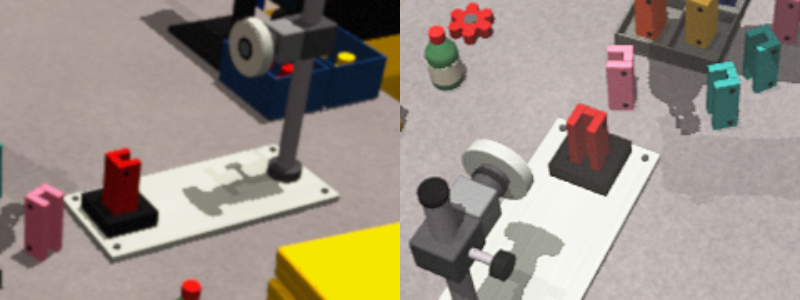

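The master stands home: its top is at 107 mm, it is centred on the rim and turned 2°, with the groove to the lens. Now the yellow shoe, with one closer measurement on the way.

Run:
```python
from h import *
from m2 import *
q=tooldown(np.deg2rad(89.8))
r.movep([.49,-.003,.27],q)
C,im,D=shot("wrist"); np.savez("wy.npz",im=im,d=D,P=cloud(C,D))
m=show("wy.npz","yel",yel,.086,.102,(.514,-.003),.04)
print(r.read_time_s()); cv2.imwrite("pics/wy.png",im)
```

```text
wy.npz yel 1450 rect [514.8  -2.4] [39.2 33.8] 89.4 cent [511.6  -2.6  92.8]
18.575
```

View pics/wy.png

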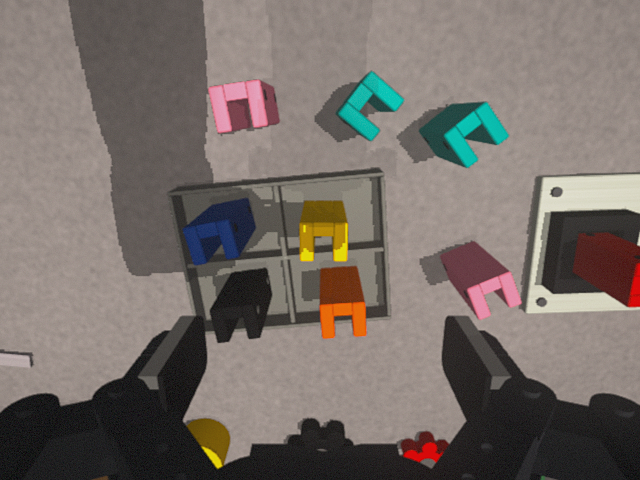

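It shows the yellow shoe at (324,230), with its groove to image bottom (world +x), clear of its neighbours: blue (220,230), orange (342,300) and black (242,303). Next I pick it and carry it over the master.

Run:
```python
from h import *
d=np.deg2rad
q=tooldown(d(89.5)); p=[.5225,-.003]
r.line_to([*p,.17],q,vel=.2)
print(r.line_to([*p,.053],vel=.12,guard=12),r.read_ee_pos()); r.close_gripper(); print(r.read_width(),r.read_finger_force())
z0=r.read_ee_pos()[2]-.049; print("z0",z0)
r.line_to([*p,.26],vel=.15); print(r.read_width())
n=np.array([.547,.2644]); b=d(92.1); t=n+.0075*np.array([np.cos(b),np.sin(b)]); q2=tooldown(d(182.1))
pre=[t[0]-.06,t[1]-.1,.26]
r.movep(pre,q2); r.line_to([*t,.26],vel=.15); r.line_to([*t,.2332+z0],vel=.1); r.wait(.4)
print(r.read_ee_pos(),r.read_width(),r.read_time_s())
from m2 import *
for n_ in("scene","side"):
    C,im,D=shot(n_); np.savez(n_+"5.npz",im=im,d=D,P=cloud(C,D))
    show(n_+"5.npz","yel",yel,.16,.31,n,.05); show(n_+"5.npz","yeltop",yel,.27,.29,n,.05); show(n_+"5.npz","redtop",red,.101,.12,n,.05)
    P=np.load(n_+"5.npz")["P"]; h=cv2.cvtColor(im,cv2.COLOR_BGR2HSV).astype(int); m=yel(h)&(np.hypot(P[...,0]-n[0],P[...,1]-n[1])<.05)&(P[...,2]>.15); print("z",P[m][:,2].min(),P[m][:,2].max())
A=[cv2.resize(np.load("scene5.npz")["im"][120:330,300:580],(400,300)),cv2.resize(np.load("side5.npz")["im"][150:390,160:480],(400,300))]
cv2.imwrite("pics/p5.png",np.hstack(A))
```

```text
False [ 0.5233159  -0.00302534  0.05388904]
0.03963927734352286 60.545411109924316
z0 0.004562963361852523
0.03939820245698413
[0.54686387 0.27197926 0.2381538 ] 0.03944757478919771 25.2583
scene5.npz yel 789 rect [546.6 261.7] [52.2 39.1] 4.1 cent [555.6 255.  240. ]
scene5.npz yeltop 170 rect [541.9 256.8] [29.5 54.8] 66.3 cent [547.  256.9 277.2]
scene5.npz redtop 176 rect [547.  262.2] [42.1 36.2] 2.3 cent [550.2 260.7 107.1]
z 0.19096642603363823 0.5971594294261211
side5.npz yel 218 rect [546.3 266.6] [39.6 34.2] 3.2 cent [549.3 274.3 242.9]
side5.npz yeltop 64 rect [548.4 268.3] [34.  28.3] 3.5 cent [555.2 270.2 278.2]
side5.npz redtop 206 rect [546.5 265.3] [40.2 36.6] 6.4 cent [545.2 264.7 107.7]
z 0.19177246839388074 0.28212070572744474
```

View pics/p5.png

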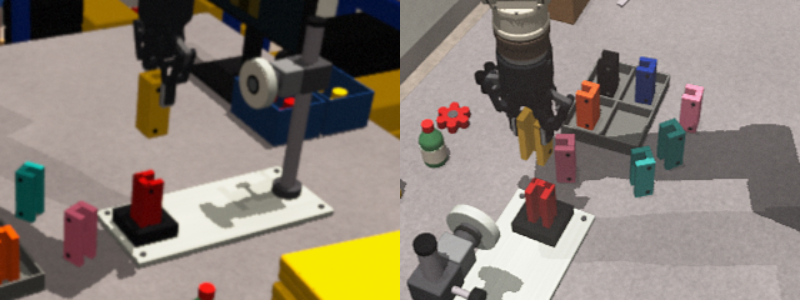

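The yellow shoe hangs upright above the master, centred within about 3 mm, with its groove to the lens. Its neighbours in the tray look undisturbed, so I hand in.

Run:
```python
from h import *
print(r.job_done(),r.read_finger_force())
```

```text
the job is handed in; nothing more can be done
the job is handed in; nothing more can be done
```

The job is handed in, with no verdict shown: in the last images the red master stands home in the nest, and the yellow shoe is held above it within about 3 mm of the target, groove to the lens; I could not measure whether the pads touch its back wall.

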